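Set the side lay of a lino registration bed

TASK

Get the green registration bed ready for printing: push the star block that lies on it straight back along its left-hand guide until it sits fully home and square against the rear stop, and roll the knurled brass wheel under a fingertip until the pointer of the sliding side lay lines up with the mark on the red gauge clip, which sets the paper margin. The lay is moved only by its wheel; the block is only pushed, never picked up or tipped, and the cat and fish blocks, the ink jar and the red-handled gouge beside the bed are left where they are.

Things in the scene. Friction and masses are not known exactly. Their poses are not given: they have to be found in the camera images.
- bed: fixed green plate 240 x 310 mm (x, y), its top 12 mm above the table. Origin: centre of the underside, on the table; x away from the robot, y left, z up. Rear stop: face at x=+105 mm, y=+35 to +135. Left guide: face at y=+135, from x=-68. Both aluminium, 14 mm high above the plate. On the right a green bracket holds the wheel; it ends 12 mm under the wheel's top. Steel rule along the front edge
- block_star: loose lino block, blue star flower on chipboard, 102 (its x) x 76 (its y) x 26 mm, about 0.14 kg; origin: centre of its underside. Lies flat on the bed by the left guide, 15 to 40 mm short of the rear stop; slides easily (1 to 2 N). Fully home its origin is at x=+54 mm, y=about +95 mm in the bed's frame
- wheel (a joint): knurled brass wheel, 44 mm diameter, 16 mm wide, axis along the bed's y, 36 mm above the table: a captive nut on the lay's coarse thread. In rad, 0 to 11; grows when the top of the rim moves away from the robot (bed +x). Each rad moves the lay 4 mm to the left (bed +y), towards the block, closing the gap. About 2.5 N at the rim turns it; it stays where left
- wheel_top (a point): fixed point at the top of the wheel's rim, mid-width, 58 mm above the table; axes as the bed's
- lay_pointer (a point): tip of the dark steel pointer at the front end of the side lay, level with the lay's left face; moves with the lay along the bed's y. The lay is an aluminium bar 165 mm long (along the bed's x), 14 mm thick, top 46 mm above the table, on two steel guide rods. It starts to the right of the mark
- gauge_mark (a point): tip of the white line on the red gauge clip, 12 x 10 x 5 mm, fixed on the rule at the front edge of the bed, beside the pointer's path; axes as the bed's. The pointer lines up when it has the same y in the bed's frame
- block_cat: bystander: loose lino block with a blue cat, 58 x 100 x 26 mm, origin at the centre of its underside
- block_fish: bystander: loose lino block with a blue fish, 60 x 96 x 26 mm, origin at the centre of its underside
- jar_black: bystander: open jar of black ink, 74 mm diameter, 83 mm high, origin at the centre of its underside
- cutter_v: bystander: lino gouge with a red mushroom handle, 106 mm long, lying on the table

How it is judged (in metres and radians):
At the end, for the whole second after the job is handed in: The lay's pointer stands within 2 mm of the gauge mark along the rule and the wheel is at rest; the star block lies flat on the bed, within 2 mm of the rear stop, within 6 mm of the left guide and square to the bed within 2 degrees (y of lay_pointer in the frame of gauge_mark between -0.002 and 0.002 m and x of block_star in the frame of bed above 0.052 m and y of block_star in the frame of bed above 0.091 m and angle between the x axis of block_star and the x axis of bed, either way round below 0.035 rad and z of block_star in the frame of bed below 0.014 m and angle between block_star's own z axis and vertical below 0.04 rad and linear speed of block_star below 0.01 m/s and velocity of joint wheel between -0.05 and 0.05 rad/s); the robot touches nothing.
It fails at once if the star block is lifted or tipped off the bed (z of block_star in the frame of bed above 0.018 m or angle between block_star's own z axis and vertical above 0.15 rad).
It fails at once if the side lay itself is pushed instead of being moved by its wheel (contact force between any of the fingers, the arm and lay above 4 N).
It fails at once if a bystander is moved (distance of any of block_cat, block_fish, jar_black, cutter_v from where it was at the start of the episode above 0.015 m).
It also fails if it takes over 64 s, if anything falls off the work surface, if the arm or the gripper's body presses on something with over 40 N, if the wrist force passes 120 N, or if a joint passes its speed limit or range.

ROBOT

A 6-joint arm with a two-finger parallel gripper is mounted at the origin on a cart in front of the work surface, level with it; the furniture and walls round the work are solid. World frame = base frame: x ahead of the robot, y to its left, z up, the work surface at z = 0. Lengths are in mm, angles in rad, forces in N, time in s.
With the tool pointing down it reaches from about 275 to 1000 mm from the base axis. Payload 8.4 kg.
Tool frame: the origin (TCP) lies between the finger pads; the fingertips stand 22 mm ahead of it and the grasp point (between the pads) lies 3 mm ahead of it; z points along the fingers, y is the line along which they close (so a half turn about z gives the same grasp; the last joint's range is limited). The gripper opens to 85 mm and grips with 20 to 120 N. Pads are 22 mm wide; open, the fingers measure 114 mm over their backs; the gripper's body (76 mm by 85 mm) begins 54 mm behind the grasp point. The pads swing forward as they close: fully open they stand 13 mm farther back than shut.
Start: joints at [1.167, 0.353, 1.633, -0, 1.155, -0.002], TCP at [244.421, 575.227, 221.481] pointing down, gripper open.
Joint ranges: [-2.63, 2.63], [-0.92, 2.1], [0.06, 2.66], [-1.3, 4.44], [0, 2.69], [-3.02, 3.02]. Speed limits (rad/s): [2.22, 2.22, 2.79, 3.14, 3.14, 3.14].

INTERFACE

Orientations are given as [roll, pitch, yaw] about the fixed x, y, z axes, in that order (R = Rz(yaw) Ry(pitch) Rx(roll)).
In Python, from rig import r, grab_frame gives the robot as it stands.
- The arm moves only by the shell command python3 -m inch 'ROWS' [FORCE]. ROWS is JSON, a list of rows, each a list of 7 numbers: the turn, a rotation vector about the tool's x, y, z as a fraction of full scale, then the shift along the tool's x, y, z as a fraction of full scale, then the closure, from 0 (fully open) to 1 (shut). In form: [[rx, ry, rz, dx, dy, dz, fingers], ...]. A call has 1 to 8 rows; each row shifts and turns the commanded pose from where the row before left it, along the tool's axes as they then stand; what a row does not reach is not made up. Full scale, the value 1, is 2.5 cm for a shift and pi rad for a turn. A row lasts 1/12 s, in which the tool goes at most 41.7 mm and 7.16 degrees, less where a joint would pass 70% of its speed; a pose out of reach is approached as far as the arm can. A call with a number of a shift or a turn outside -1 to 1 is refused whole. A call with a gripper value outside its range is refused whole. The fingers move at their own pace and stop on an object; FORCE is the grip in N (left out, the last holds). Time passes only in rows, so rows that do not move let the fingers close. It gives the time, the measured TCP pose, the force, the opening and the grip force at its end, in the units of the state.
- r.sense(): the state, without advancing time (a new reading comes with each control period).
- grab_frame(name): name is "scene" or "top"; returns a dict with "pixels" (400x640x3 uint8, red, green, blue), "z_map" (400x640 float32, mm along the optical axis (not along the pixel's ray), 0 where there is no reading), "vertical_fov" (degrees; the focal length in pixels is half the picture's height over the tangent of half this angle, whatever the lens; pixels are square), "cx", "cy" (the principal point, pixels), "dist" ([k1, k2, p1, p2, k3] as OpenCV has them; the pictures are not rectified), "cam_to_world" (4x4, takes a point from camera to world coordinates). Camera axes: x right, y down, z forward; pixel columns grow to the right and rows downward; lengths in mm; the calibration is good to about 2 mm. A picture is of the moment at which its call begins.
- r.sign_off(): hands the job in; it is judged then, once.
The state is a dict: "clock": time; "qpos": joint angles; "qvel": joint speeds; "joint_efforts": joint torques, N m; "eef_pos": TCP position; "tcp_rot": TCP orientation; "contact_force": force on the tool from outside, world axes, zero at the start; "wrist_torque": the same for the moment, N m; "opening": opening from 0.0 (shut) to 1.0 (fully open); "grasp_force": force on a finger pad.
Only numpy, scipy, OpenCV 4.12 (cv2) and the standard library are available. Lean on these libraries where they do the work, as an engineer would, in place of code of your own. Each camera call takes 0.05 s, during which the arm holds its last target. There are 200 camera calls.

## Working session

There is one attempt and no reset: what is moved stays moved. The work goes in short steps, Python scripts to look and compute and a shell command to move; the robot and the scene stay as the last step left them, time stands still between calls to the robot, and variables do not carry over. Pictures are saved under pics/ and viewed, at most 10 in all, crops included, and the job is handed in when it is done.

```bash
ls; mkdir -p pics
cat > h.py <<'E'
import numpy as np, cv2
from rig import r, grab_frame
def K(f):
    h=f["pixels"].shape[0]; fl=h/2/np.tan(np.radians(f["vertical_fov"])/2)
    return np.array([[fl,0,f["cx"]],[0,fl,f["cy"]],[0,0,1]])
def ray(f,uv,z):
    p=cv2.undistortPoints(np.array(uv,float).reshape(-1,1,2),K(f),np.array(f["dist"])).reshape(-1,2)
    T=np.array(f["cam_to_world"]); d=np.c_[p,np.ones(len(p))]@T[:3,:3].T; o=T[:3,3]
    return o+d*((z-o[2])/d[:,2])[:,None]
def proj(f,P):
    T=np.linalg.inv(np.array(f["cam_to_world"]))
    rv=cv2.Rodrigues(T[:3,:3])[0]
    return cv2.projectPoints(np.array(P,float).reshape(-1,1,3),rv,T[:3,3],K(f),np.array(f["dist"]))[0].reshape(-1,2)
def save(f,n): cv2.imwrite("pics/"+n,f["pixels"][:,:,::-1])
E
python3 - <<'E'
from h import *
import pickle
print(r.sense())
for n in("scene","top"):
    f=grab_frame(n); save(f,n+"0.png"); pickle.dump(f,open(n+"0.pkl","wb")); print(f["vertical_fov"],f["dist"],np.round(f["cam_to_world"],3))
E
```

```text
pics
{'clock': 0.0, 'qpos': array([ 1.16657713e+00,  3.53655153e-01,  1.63415290e+00,  2.52343736e-05,
        1.15519631e+00, -2.38631188e-03]), 'qvel': array([ 0.00018293, -0.00022212,  0.00102124, -0.00046148,  0.00202068,
       -0.00092883]), 'joint_efforts': array([ 8.73891058e-04, -6.05267715e+01, -3.42047954e+01,  2.46215104e-04,
        9.58372140e-03,  8.49311341e-07]), 'eef_pos': array([244.22901343, 574.76253087, 220.7492862 ]), 'tcp_rot': array([-3.14018100e+00, -2.64405956e-05,  2.73974955e+00]), 'contact_force': array([-0.66131589, -0.20799987,  0.57310095]), 'wrist_torque': array([ 0.03298806, -0.01559518, -0.02452323]), 'grasp_force': 0.0, 'opening': 0.9993079200099692}
52.93760626638509 [-0.07585424  0.          0.          0.          0.        ] [[ 5.35000e-01 -5.98000e-01  5.96000e-01  8.55900e+01]
 [-8.44000e-01 -3.70000e-01  3.88000e-01 -5.10872e+02]
 [-1.20000e-02 -7.11000e-01 -7.03000e-01  7.46114e+02]
 [ 0.00000e+00  0.00000e+00  0.00000e+00  1.00000e+00]]
53.62060265247083 [-0.08092029  0.          0.          0.          0.        ] [[ 1.70000e-02 -9.89000e-01  1.44000e-01  4.95929e+02]
 [-1.00000e+00 -1.80000e-02 -1.10000e-02 -1.31852e+02]
 [ 1.40000e-02 -1.43000e-01 -9.90000e-01  9.21932e+02]
 [ 0.00000e+00  0.00000e+00  0.00000e+00  1.00000e+00]]
```

View pics/top0.png

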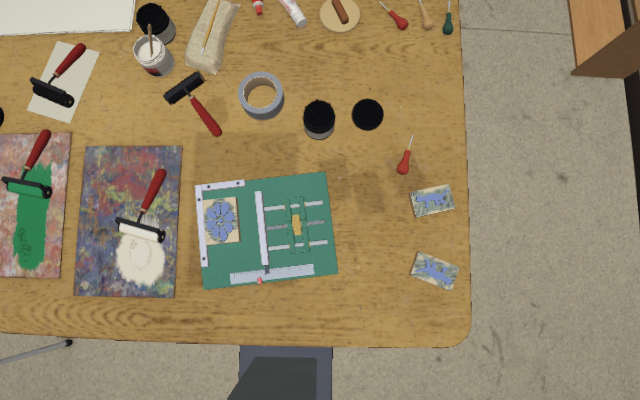

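View pics/scene0.png

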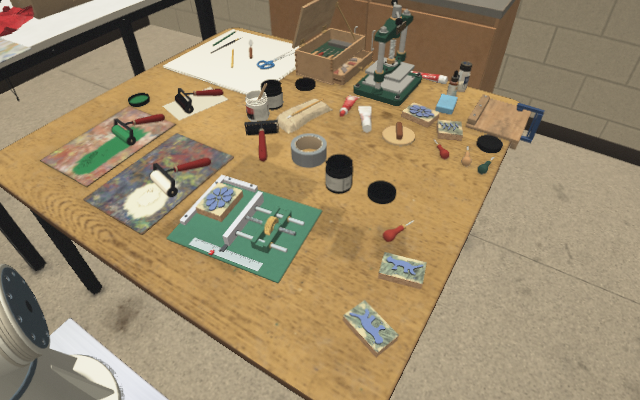

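The top view shows the green bed with corners near (196,185), (327,172), (338,273) and (204,288). The block is at (221,220), the lay runs (258,192)-(266,268), the wheel is at (296,224) and the red clip at (259,281). The arm is not blocking the view. I'll enlarge the bed area in both views.

Run:
```python
from h import *
import pickle
f=pickle.load(open("top0.pkl","rb"))
im=f["pixels"][165:295,190:345,::-1]
cv2.imwrite("pics/topc.png",cv2.resize(im,None,fx=4.6,fy=4.6,interpolation=cv2.INTER_CUBIC))
f=pickle.load(open("scene0.pkl","rb"))
im=f["pixels"][168:285,165:325,::-1]
cv2.imwrite("pics/scenec.png",cv2.resize(im,None,fx=5,fy=5,interpolation=cv2.INTER_CUBIC))
# bed corners
for n,ax in(("top",0),("scene",0)):
    f=pickle.load(open(n+"0.pkl","rb"))
    hsv=cv2.cvtColor(f["pixels"],cv2.COLOR_RGB2HSV)
    m=cv2.inRange(hsv,(68,90,30),(88,255,160))
    m=cv2.morphologyEx(m,cv2.MORPH_OPEN,np.ones((3,3)))
    c=[x for x in cv2.findContours(m,cv2.RETR_EXTERNAL,cv2.CHAIN_APPROX_NONE)[0]]
    box=(190,165,345,295) if n=="top" else (160,165,330,290)
    pts=np.vstack([x.reshape(-1,2) for x in c if cv2.contourArea(x)>30 and box[0]<x[:,0,0].mean()<box[2] and box[1]<x[:,0,1].mean()<box[3]])
    h=cv2.convexHull(pts); q=cv2.approxPolyDP(h,6,True).reshape(-1,2)
    print(n,q.tolist()); w=ray(f,q,12); print(w.round(1).tolist())
    rr=cv2.minAreaRect(ray(f,h.reshape(-1,2),12)[:,:2].astype(np.float32)); print(rr)
```

```text
top [[324, 172], [337, 272], [204, 288], [204, 192]]
[[688.7, -134.3, 12.0], [458.0, -167.9, 12.0], [415.9, 133.0, 12.0], [636.0, 145.3, 12.0]]
((551.6357421875, -0.683013916015625), (235.74569702148438, 306.2430419921875), 7.9802398681640625)
scene [[319, 210], [278, 280], [169, 238], [243, 191]]
[[687.7, -130.6, 12.0], [460.3, -167.3, 12.0], [416.6, 127.8, 12.0], [640.6, 80.6, 12.0]]
((551.017333984375, -1.0575103759765625), (236.19815063476562, 305.737060546875), 7.936020374298096)
```

View pics/topc.png

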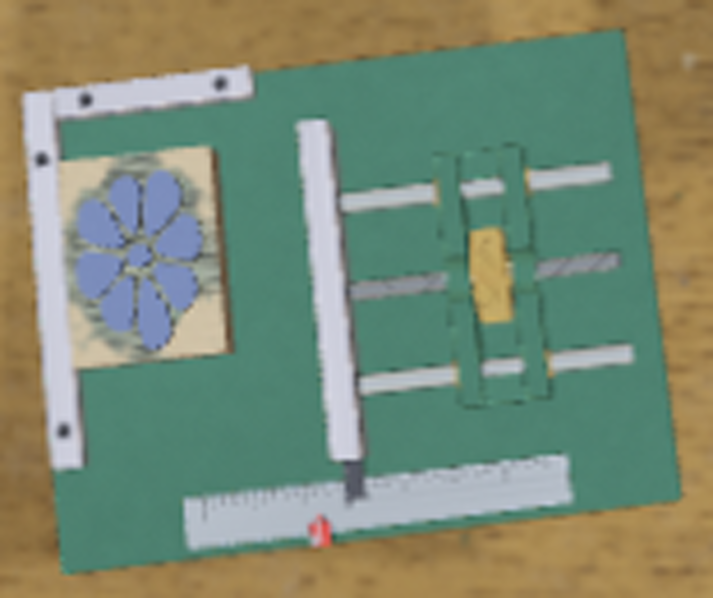

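View pics/scenec.png

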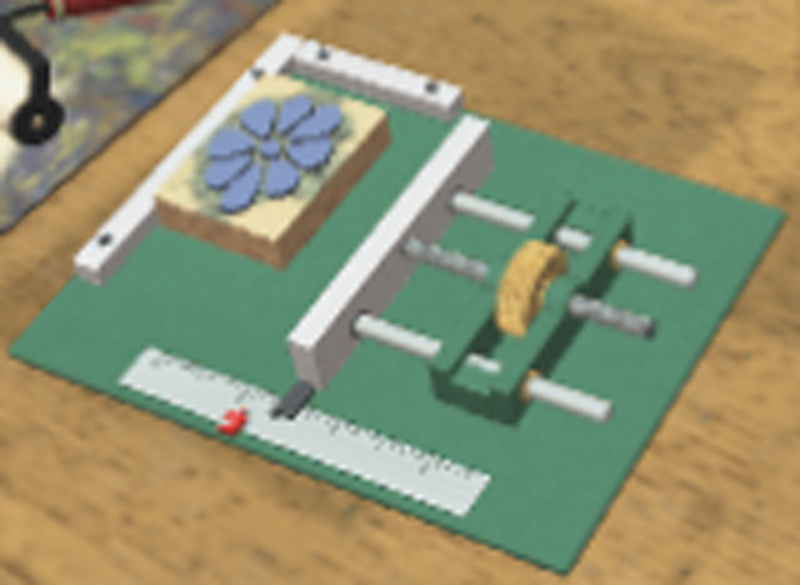

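The enlargements show that the pointer's left edge (top crop about (346,500)) is right of the clip's white line (about (318,530)). The block's rear edge is roughly 40 px short of the stop, and the wheel is at about (490,275). Next I'll measure these in bed coordinates.

```bash
cat >> h.py <<'E'
import pickle
C=np.array([551.3,-0.9]); Y=0.1395
R2=np.array([[np.cos(Y),-np.sin(Y)],[np.sin(Y),np.cos(Y)]])
def bed(w): return (np.asarray(w)[...,:2]-C)@R2
def world(b): return C+np.asarray(b)@R2.T
E
python3 - <<'E'
from h import *
f=pickle.load(open("top0.pkl","rb")); s=pickle.load(open("scene0.pkl","rb"))
def hb(f,m,z):
    p=np.argwhere(m)[:,::-1]; return p
px=f["pixels"].astype(int); hsv=cv2.cvtColor(f["pixels"],cv2.COLOR_RGB2HSV)
up=lambda c:(np.array(c)+.5)/4.6-.5+[190,165]
us=lambda c:(np.array(c)+.5)/5-.5+[165,168]
P=lambda n,c,z:print(n,bed(ray(f,up(c),z)).round(1).tolist())
S=lambda n,c,z:print(' s',n,bed(ray(s,us(c),z)).round(1).tolist())
P("guide/stop inner corner",[[60,117],[252,96],[82,467]],26)
P("block top corners fl,fr,rr,rl",[[75,368],[226,352],[212,147],[62,160]],38)
S("block top fl fr rr",[[158,203],[283,240],[388,118]],38)
P("wheel c,",[[490,275],[470,230],[505,228],[512,318],[485,324]],52)
P("lay top left rear/front, right",[[297,122],[331,460],[362,458]],46)
P("pointer tip l/r",[[345,500],[367,498]],20); S("pointer",[[272,412]],20)
P("mark",[[318,517],[318,545]],18)
b=hsv[165:295,190:345]
red=cv2.inRange(hsv,(0,120,80),(6,255,255))|cv2.inRange(hsv,(172,120,80),(180,255,255))
for g,m,bx in((f,red,(250,270,270,292)),):
    p=np.argwhere(m[bx[1]:bx[3],bx[0]:bx[2]])[:,::-1]+[bx[0],bx[1]]; print("red",p.tolist(),bed(ray(f,p.mean(0),17)))
print(f["pixels"][276:286,254:266].tolist())
h2=cv2.cvtColor(s["pixels"],cv2.COLOR_RGB2HSV)
for nm,g,hh,bx in(("top",f,hsv,(285,205,310,245)),("scene",s,h2,(255,208,285,240))):
    m=cv2.inRange(hh,(15,110,100),(28,255,255)); p=np.argwhere(m[bx[1]:bx[3],bx[0]:bx[2]])[:,::-1]+[bx[0],bx[1]]
    b=bed(ray(g,p,54)); print(nm,"wheel",len(p),b.min(0),b.max(0),b.mean(0))
E
```

```text
guide/stop inner corner [[106.4, 131.8], [105.3, 34.8], [-67.4, 135.2]]
block top corners fl,fr,rr,rl [[-19.8, 131.0], [-20.7, 57.1], [80.0, 54.7], [82.5, 129.1]]
 s block top fl fr rr [[-23.8, 125.1], [-19.6, 52.9], [75.9, 51.8]]
wheel c, [[-0.2, -74.8], [22.5, -67.7], [21.4, -84.5], [-21.8, -82.9], [-23.1, -69.8]]
lay top left rear/front, right [[85.8, 10.6], [-78.2, 10.6], [-79.0, -4.1]]
pointer tip l/r [[-98.4, 9.8], [-98.7, -1.0]]
 s pointer [[-100.9, 8.5]]
mark [[-105.1, 24.1], [-118.5, 25.5]]
red [[260, 278], [258, 279], [260, 279], [258, 280], [260, 280], [261, 280], [260, 281], [261, 281], [260, 282], [261, 282], [260, 283]] [[-113.06661618   22.41353765]]
[[[178, 187, 196], [178, 186, 196], [178, 187, 197], [179, 187, 197], [183, 184, 193], [186, 175, 184], [171, 178, 188], [178, 187, 196], [178, 186, 196], [178, 186, 196], [178, 186, 196], [178, 186, 196]], [[179, 187, 197], [179, 187, 197], [178, 187, 197], [176, 185, 194], [183, 170, 179], [195, 130, 132], [147, 132, 141], [174, 178, 188], [178, 186, 197], [178, 187, 197], [178, 187, 197], [179, 187, 197]], [[179, 187, 1
[... 1066 characters left out ...]
 [187, 122, 116], [204, 101, 78], [191, 101, 73], [128, 104, 65], [119, 103, 65], [119, 100, 60], [133, 107, 63]], [[129, 115, 78], [126, 110, 71], [125, 107, 66], [136, 109, 65], [143, 106, 63], [138, 110, 65], [152, 122, 73], [153, 123, 74], [152, 122, 74], [151, 122, 73], [149, 120, 70], [150, 120, 70]], [[153, 125, 79], [152, 123, 77], [151, 123, 75], [152, 122, 73], [153, 122, 72], [153, 123, 72], [153, 124, 72], [154, 125, 74], [154, 124, 73], [154, 123, 73], [154, 124, 72], [154, 124, 73]]]
top wheel 146 [-21.74771485 -83.18122219] [ 20.79828918 -66.24686686] [ -0.30101371 -74.79891228]
scene wheel 143 [-37.18647812 -91.06120431] [ 16.89717892 -66.25465959] [ -9.66572005 -79.086912  ]
```

Bed pose is about (551.3, -0.9) with yaw 0.1395. The wheel is at bed (0,-75), the pointer at y≈10 and the mark at y≈24, so the lay needs about 3.5 rad. The block is about 25 mm short of the stop. First I turn the tool so its x points along bed -x, close the fingers, and move to the right of the block.

```bash
python3 -m inch '[[0,0,-0.0344,0,0,0,1],[0,0,-0.0344,0,0,0,1],[0,0,-0.0344,0,0,0,1],[0,0,-0.0344,0,0,0,1],[0,0,-0.0344,0,0,0,1],[0,0,0,0,0,0,1]]' 20
python3 -m inch '[[0,0,0,-0.42,-0.96,0,1],[0,0,0,-0.42,-0.96,0,1],[0,0,0,-0.42,-0.96,0,1],[0,0,0,-0.42,-0.96,0,1],[0,0,0,-0.42,-0.96,0,1],[0,0,0,-0.42,-0.96,0,1],[0,0,0,-0.42,-0.96,0,1],[0,0,0,-0.42,-0.96,0,1]]'
python3 -m inch '[[0,0,0,-0.42,-0.96,0,1],[0,0,0,-0.42,-0.96,0,1],[0,0,0,-0.42,-0.96,0,1],[0,0,0,-0.42,-0.96,0,1],[0,0,0,-0.42,-0.96,0,1],[0,0,0,-0.42,-0.96,0,1],[0,0,0,-0.42,-0.96,0,1],[0,0,0,-0.42,-0.96,0,1]]'
python3 -m inch '[[0,0,0,-0.42,-0.96,0,1],[0,0,0,-0.42,-0.96,0,1],[0,0,0,-0.42,-0.96,0,1],[0,0,0,-0.42,-0.96,0,1],[0,0,0,-0.42,-0.96,0,1],[0,0,0,-0.42,-0.96,0,1],[0,0,0,-0.42,-0.96,0,1],[0,0,0,-0.42,-0.96,0,1]]'
cat > s.py <<'E'
from h import *
q=r.sense(); print(q["clock"],"bed",bed(q["eef_pos"]).round(1),"z",q["eef_pos"][2].round(1),"rot",(q["tcp_rot"]).round(3),"F",(q["contact_force"][:2]@R2).round(1),q["contact_force"][2].round(1),q["opening"])
E
python3 s.py
```

```text
clock: 0.6
eef_pos: [244.3, 574.9, 221.1]
tcp_rot: [-3.141, -0.0, -2.998]
contact_force: [0.2, 0.1, -0.4]
opening: 0.141
grasp_force: 0.0
clock: 1.27
eef_pos: [354.5, 395.4, 221.3]
tcp_rot: [-3.141, -0.0, -3.007]
contact_force: [0.2, -0.0, 0.2]
opening: -0.002
grasp_force: 0.0
clock: 1.93
eef_pos: [464.2, 216.9, 221.4]
tcp_rot: [-3.142, -0.0, -3.007]
contact_force: [1.1, -0.1, -0.5]
opening: -0.002
grasp_force: 0.0
clock: 2.6
eef_pos: [573.9, 38.3, 221.3]
tcp_rot: [3.142, -0.0, -3.007]
contact_force: [1.1, 0.1, 0.1]
opening: 0.001
grasp_force: 0.0
2.6 bed [27.9 35.7] z 221.3 rot [ 3.142 -0.    -3.007] F [ 1.1 -0.1] 0.1 0.0013383919659698351
```

```bash
python3 -m inch '[[0,0,0,0,0.04,0.9,1],[0,0,0,0,0,0.9,1],[0,0,0,0,0,0.9,1],[0,0,0,0,0,0.9,1],[0,0,0,0,0,0.9,1],[0,0,0,0,0,0.9,1],[0,0,0,0,0,0.9,1],[0,0,0,0,0,0.6,1]]' | tail -3; python3 s.py
python3 - <<'E'
from h import *
f=grab_frame("top"); save(f,"a.png"); pickle.dump(f,open("a.pkl","wb"))
cv2.imwrite("pics/ac.png",cv2.resize(f["pixels"][165:295,190:345,::-1],None,fx=4.6,fy=4.6,interpolation=cv2.INTER_CUBIC))
E
```

```text
contact_force: [0.1, 0.8, 0.4]
opening: -0.0
grasp_force: 0.0
3.2667 bed [26.5 38. ] z 46.8 rot [ 3.141e+00 -2.000e-03 -3.007e+00] F [0.2 0.8] 0.4 -0.0003608073809777251
```

View pics/ac.png

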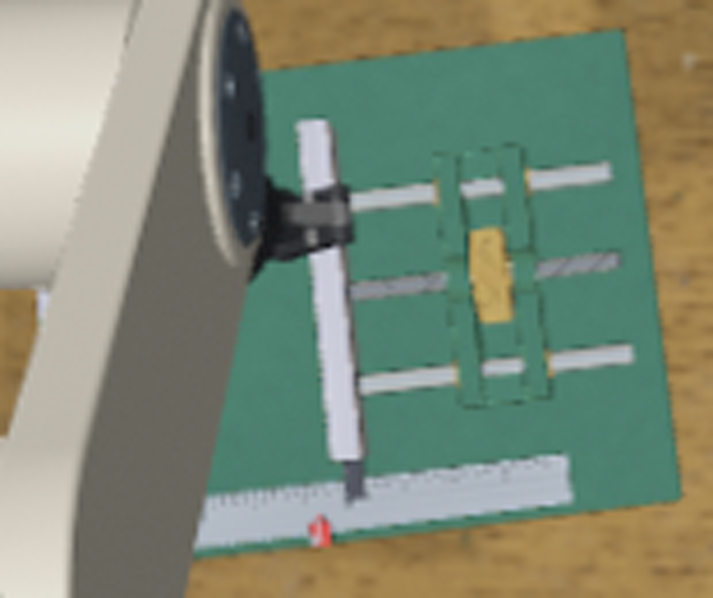

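The view shows the arm covering the block and the gripper clear of the lay with no contact force; the pointer and clip stay visible. I nudge left slowly.

```bash
for i in 1; do python3 -m inch '[[0,0,0,0,0.08,0,1],[0,0,0,0,0.08,0,1],[0,0,0,0,0.08,0,1],[0,0,0,0,0,0,1]]' >/dev/null; python3 s.py; python3 -m inch '[[0,0,0,0,0.06,0,1],[0,0,0,0,0.06,0,1],[0,0,0,0,0,0,1]]' >/dev/null; python3 s.py;  python3 -m inch '[[0,0,0,0,0.06,0,1],[0,0,0,0,0.04,0,1],[0,0,0,0,0,0,1]]' >/dev/null; python3 s.py; done
```

```text
3.65 bed [28.6 44.3] z 50.3 rot [-3.142e+00  2.000e-03 -3.004e+00] F [ 0.1 -0.6] 0.3 -0.00159093919270676
3.9 bed [27.9 47.2] z 49.5 rot [ 3.142e+00  1.000e-03 -3.003e+00] F [0.3 0.3] -0.1 -0.0006829621865027297
4.15 bed [27.7 49.6] z 49.0 rot [ 3.142  0.    -3.003] F [ 0.8 -0.3] -0.0 0.0017768995920007548
```

```bash
for i in 1 ; do python3 -m inch '[[0,0,0,0,0.06,0,1],[0,0,0,0,0.04,0,1],[0,0,0,0,0,0,1]]' >/dev/null; python3 s.py; python3 -m inch '[[0,0,0,0,0.04,0,1],[0,0,0,0,0.04,0,1],[0,0,0,0,0,0,1]]' >/dev/null; python3 s.py; done
```

```text
4.4 bed [27.6 52.1] z 48.9 rot [ 3.142 -0.    -3.003] F [-0.2 -0.6] 0.6 -0.0006814511753980853
4.65 bed [27.7 54.1] z 49.0 rot [ 3.142 -0.    -3.003] F [-0.5 -0.1] 0.2 -0.0020159100646247345
```

```bash
python3 -m inch '[[0,0,0,0,0.04,0,1],[0,0,0,0,0.04,0,1],[0,0,0,0,0,0,1]]' >/dev/null; python3 s.py
python3 - <<'E'
from h import *
f=grab_frame("scene"); pickle.dump(f,open("b.pkl","wb"))
cv2.imwrite("pics/bc.png",cv2.resize(f["pixels"][148:285,165:325,::-1],None,fx=4,fy=4,interpolation=cv2.INTER_CUBIC))
E
```

```text
4.9 bed [27.7 56.1] z 49.0 rot [ 3.142 -0.    -3.003] F [-0.4  0.1] -0.5 -0.001998852431203291
```

View pics/bc.png

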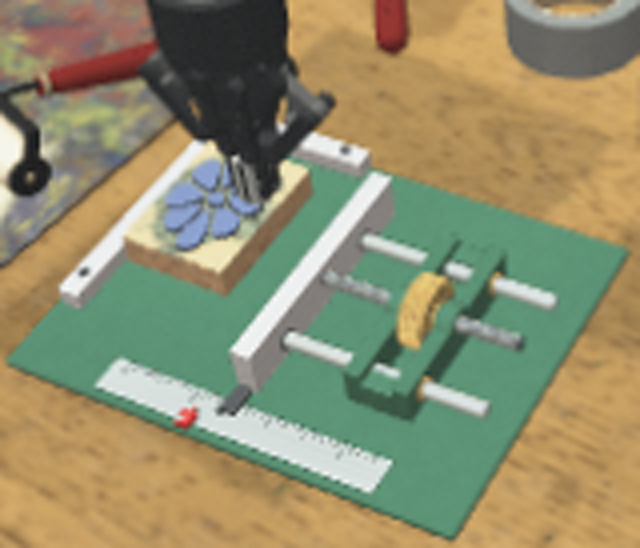

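The view shows the closed fingertips at about (262,200) in the crop, above the block's top face and not beside it. The tips stand higher than I assumed, so I'll check their height from the depth map.

Run:
```python
from h import *
f=pickle.load(open("b.pkl","rb")); f0=pickle.load(open("scene0.pkl","rb")); T=np.array(f["cam_to_world"])
def pt(f,u,v):
    z=f["z_map"][v,u]; p=cv2.undistortPoints(np.array([[[u,v]]],float),K(f),np.array(f["dist"]))[0,0]
    w=T[:3,:3]@np.array([p[0]*z,p[1]*z,z])+T[:3,3]; return np.r_[bed(w),w[2]].round(0)
for v in range(182,206,2):
    print(v,[(pt(f,u,v).tolist(),int(f["pixels"][v,u].sum()//3)) for u in (224,227,229,231,233)])
print([pt(f0,u,v).tolist() for u,v in((218,205),(205,215),(250,215),(225,250))])
```

```text
182 [([17.0, 52.0, 119.0], 43), ([14.0, 41.0, 125.0], 38), ([20.0, 41.0, 120.0], 50), ([28.0, 41.0, 113.0], 67), ([29.0, 36.0, 114.0], 67)]
184 [([17.0, 54.0, 111.0], 44), ([17.0, 45.0, 115.0], 43), ([20.0, 42.0, 113.0], 41), ([20.0, 36.0, 115.0], 55), ([17.0, 27.0, 121.0], 48)]
186 [([21.0, 59.0, 100.0], 75), ([17.0, 47.0, 107.0], 44), ([20.0, 43.0, 106.0], 38), ([17.0, 34.0, 112.0], 45), ([16.0, 28.0, 115.0], 43)]
188 [([18.0, 58.0, 96.0], 140), ([16.0, 47.0, 101.0], 44), ([21.0, 46.0, 98.0], 39), ([24.0, 42.0, 97.0], 40), ([15.0, 28.0, 110.0], 42)]
190 [([18.0, 59.0, 89.0], 99), ([18.0, 50.0, 93.0], 111), ([23.0, 48.0, 89.0], 42), ([24.0, 43.0, 89.0], 39), ([32.0, 44.0, 83.0], 42)]
192 [([16.0, 59.0, 84.0], 127), ([19.0, 53.0, 83.0], 126), ([24.0, 50.0, 81.0], 43), ([22.0, 43.0, 85.0], 42), ([29.0, 43.0, 79.0], 38)]
194 [([16.0, 61.0, 76.0], 114), ([18.0, 53.0, 78.0], 128), ([23.0, 51.0, 75.0], 86), ([21.0, 43.0, 79.0], 38), ([29.0, 44.0, 72.0], 60)]
196 [([41.0, 85.0, 38.0], 107), ([18.0, 54.0, 71.0], 114), ([19.0, 49.0, 72.0], 102), ([23.0, 46.0, 69.0], 42), ([51.0, 64.0, 38.0], 134)]
198 [([35.0, 81.0, 38.0], 169), ([18.0, 56.0, 63.0], 105), ([19.0, 50.0, 65.0], 124), ([44.0, 66.0, 37.0], 127), ([47.0, 62.0, 36.0], 198)]
200 [([29.0, 77.0, 38.0], 128), ([31.0, 69.0, 39.0], 169), ([33.0, 65.0, 39.0], 106), ([40.0, 63.0, 34.0], 169), ([42.0, 59.0, 34.0], 144)]
202 [([23.0, 73.0, 38.0], 160), ([29.0, 69.0, 34.0], 111), ([31.0, 64.0, 34.0], 128), ([32.0, 59.0, 35.0], 154), ([39.0, 58.0, 29.0], 103)]
204 [([19.0, 71.0, 36.0], 116), ([21.0, 63.0, 37.0], 174), ([22.0, 58.0, 38.0], 141), ([31.0, 59.0, 30.0], 104), ([37.0, 58.0, 24.0], 100)]
[[8.0, 81.0, 38.0], [-19.0, 107.0, 16.0], [21.0, -3.0, 25.0], [-91.0, -0.0, 14.0]]
```

The depth map puts the tip at about z=60 while the TCP reads 49, so the real tip sits about 10 mm behind the TCP. I'll back off to the gap, lower further, and check again.

```bash
cat > tip.py <<'E'
from h import *
import sys
f=grab_frame("scene"); f0=pickle.load(open("scene0.pkl","rb")); T=np.array(f["cam_to_world"])
h,w=f["z_map"].shape; uv=np.indices((h,w))[::-1].reshape(2,-1).T.astype(float)
p=cv2.undistortPoints(uv.reshape(-1,1,2),K(f),np.array(f["dist"])).reshape(-1,2); z=f["z_map"].ravel()
W=np.c_[p*z[:,None],z]@T[:3,:3].T+T[:3,3]; B=np.c_[bed(W),W[:,2]]
q=r.sense(); t=bed(q["eef_pos"])
m=(f0["z_map"].ravel()-z>12)&(z>0)&(abs(B[:,0]-t[0])<30)&(abs(B[:,1]-t[1])<30)&(B[:,2]<q["eef_pos"][2]+40)
b=B[m]; b=b[b[:,2].argsort()]; print("lowest",b[:6].round(0).tolist()); b=b[b[:,2]<b[0,2]+20]; print("ext",b.min(0).round(0),b.max(0).round(0))
E
python3 -m inch '[[0,0,0,0,-0.4,0,1],[0,0,0,0,-0.44,0,1],[0,0,0,0,0,0.3,1],[0,0,0,0,0,0.3,1],[0,0,0,0,0,0.2,1],[0,0,0,0,0,0,1]]' >/dev/null; python3 s.py; python3 tip.py
```

```text
5.45 bed [26.5 35. ] z 27.3 rot [ 3.141e+00 -3.000e-03 -3.003e+00] F [-1.2 -0.3] -0.7 -0.0026047635964283043
lowest [[19.0, 29.0, 38.0], [19.0, 38.0, 38.0], [22.0, 27.0, 40.0], [20.0, 29.0, 41.0], [18.0, 42.0, 41.0], [17.0, 32.0, 43.0]]
ext [14. 21. 38.] [35. 48. 58.]
```

```bash
python3 -m inch '[[0,0,0,0,0,0.2,1],[0,0,0,0,0,0.2,1],[0,0,0,0,0,0.06,1],[0,0,0,0,0,0,1]]' >/dev/null; python3 s.py; python3 tip.py
python3 -m inch '[[0,0,0,0,0.1,0,1],[0,0,0,0,0.1,0,1],[0,0,0,0,0.1,0,1],[0,0,0,0,0.08,0,1],[0,0,0,0,0,0,1]]' >/dev/null; python3 s.py
python3 -m inch '[[0,0,0,0,0.05,0,1],[0,0,0,0,0.05,0,1],[0,0,0,0,0,0,1]]' >/dev/null; python3 s.py
```

```text
5.8333 bed [27.3 35.2] z 16.9 rot [ 3.142e+00 -1.000e-03 -3.003e+00] F [0.3 0.4] 0.6 0.0016451037821859629
lowest [[22.0, 30.0, 28.0], [19.0, 33.0, 29.0], [19.0, 39.0, 31.0], [17.0, 40.0, 32.0], [22.0, 29.0, 32.0], [18.0, 35.0, 33.0]]
ext [16. 20. 28.] [33. 48. 48.]
6.3 bed [27.7 45. ] z 17.6 rot [ 3.142  0.    -3.003] F [-0.1 -0.3] 0.6 0.004357704991567316
6.55 bed [27.7 47.1] z 17.5 rot [ 3.142  0.    -3.003] F [ 0.7 -0.4] -0.1 0.001493120042505578
```

```bash
python3 -m inch '[[0,0,0,0,0.05,0,1],[0,0,0,0,0.05,0,1],[0,0,0,0,0,0,1]]' >/dev/null; python3 s.py;  python3 -m inch '[[0,0,0,0,0.04,0,1],[0,0,0,0,0,0,1]]' >/dev/null; python3 s.py; python3 -m inch '[[0,0,0,0,0.04,0,1],[0,0,0,0,0,0,1]]' >/dev/null; python3 s.py; python3 tip.py
```

```text
6.8 bed [27.7 49.6] z 17.5 rot [ 3.142 -0.    -3.003] F [-0.  -0.3] -0.4 -0.001655449137650541
6.9667 bed [27.6 50.6] z 17.5 rot [ 3.142 -0.    -3.003] F [-0.   0.1] 0.5 0.0015163634856204073
7.1333 bed [27.7 51.6] z 17.5 rot [-3.142  0.    -3.003] F [-0.2 -0.5] -0.1 0.0008430645095013675
lowest [[25.0, 46.0, 30.0], [20.0, 45.0, 31.0], [17.0, 46.0, 33.0], [17.0, 52.0, 35.0], [20.0, 45.0, 35.0], [21.0, 39.0, 36.0]]
ext [16. 37. 30.] [36. 62. 49.]
```

```bash
cat > blk.py <<'E'
from h import *
def blk(f):
    hsv=cv2.cvtColor(f["pixels"],cv2.COLOR_RGB2HSV)
    h,w=f["z_map"].shape; uv=np.indices((h,w))[::-1].reshape(2,-1).T.astype(float)
    W=ray(f,uv,38); b=bed(W)
    T=np.array(f["cam_to_world"]); p=cv2.undistortPoints(uv.reshape(-1,1,2),K(f),np.array(f["dist"])).reshape(-1,2); z=f["z_map"].ravel()
    D=np.c_[p*z[:,None],z]@T[:3,:3].T+T[:3,3]
    m=(abs(D[:,2]-38)<2.5)&(b[:,0]>-40)&(b[:,0]<115)&(b[:,1]>45)&(b[:,1]<140)
    b=b[m]
    for lo in range(-25,105,15):
        s=b[(b[:,0]>=lo)&(b[:,0]<lo+15)]
        if len(s)>3: print("x",lo,"y",s[:,1].min().round(1),s[:,1].max().round(1))
    print("x range by y:",[(y,b[abs(b[:,1]-y)<6,0].min().round(1),b[abs(b[:,1]-y)<6,0].max().round(1)) for y in (65,80,95,110,125) if (abs(b[:,1]-y)<6).any()])
if __name__=="__main__":
    print("before");blk(pickle.load(open("scene0.pkl","rb")))
    print("now");blk(grab_frame("scene"))
E
python3 blk.py
```

```text
before
x -25 y 56.1 132.6
x -10 y 56.9 132.0
x 5 y 58.5 131.5
x 20 y 56.4 132.5
x 35 y 55.3 132.0
x 50 y 56.6 131.8
x 65 y 57.5 131.0
x 80 y 61.6 128.0
x range by y: [(65, np.float64(-20.3), np.float64(80.8)), (80, np.float64(-20.6), np.float64(81.0)), (95, np.float64(-20.0), np.float64(81.2)), (110, np.float64(-18.1), np.float64(80.3)), (125, np.float64(-20.5), np.float64(81.6))]
now
x -25 y 58.4 132.6
x -10 y 55.0 132.0
x 5 y 46.6 133.6
x 20 y 64.1 132.9
x 35 y 78.9 132.3
x 50 y 119.8 131.8
x 65 y 61.9 130.8
x range by y: [(65, np.float64(-20.1), np.float64(78.6)), (80, np.float64(-20.6), np.float64(38.4)), (95, np.float64(-20.0), np.float64(47.9)), (110, np.float64(-20.1), np.float64(45.8)), (125, np.float64(-20.5), np.float64(76.1))]
```

The block is already square at y≈94.4 with about 3 mm to the guide. I'll nudge left a little more until the force rises.

```bash
for i in 1 ; do python3 -m inch '[[0,0,0,0,0.04,0,1],[0,0,0,0,0.04,0,1],[0,0,0,0,0,0,1]]' >/dev/null; python3 s.py; python3 -m inch '[[0,0,0,0,0.04,0,1],[0,0,0,0,0,0,1]]' >/dev/null; python3 s.py; python3 -m inch '[[0,0,0,0,0.04,0,1],[0,0,0,0,0,0,1]]' >/dev/null; python3 s.py; done
```

```text
7.4833 bed [28.  53.3] z 17.6 rot [-3.141e+00  1.000e-03 -3.003e+00] F [ 1.7 -2.4] -0.3 0.002072422629425771
7.65 bed [28.1 53.5] z 17.7 rot [-3.140e+00  1.000e-03 -3.002e+00] F [ 1.4 -8.3] -0.0 0.0012690756836405818
7.8167 bed [28.1 53.6] z 17.7 rot [-3.139e+00  1.000e-03 -3.002e+00] F [ -0.1 -13.3] 0.0 -0.00570335576117786
```

```bash
python3 -m inch '[[0,0,0,0,-0.4,0,1],[0,0,0,0,0,-0.6,1],[0,0,0,0,0,-0.7,1],[0,0,0,0,0,-0.7,0.5],[0,0,0,0.98,0.6,0,0.5],[0,0,0,0.98,0.7,0,0.5],[0,0,0,0.98,0.6,0,0.5],[0,0,0,0,0,0,0.5]]' >/dev/null; python3 s.py
python3 -m inch '[[0,0,0,0,0,0.6,0.5],[0,0,0,0,0,0.6,0.5],[0,0,0,0,0,0.6,0.5],[0,0,0,0,0,0.2,0.5],[0,0,0,0,0,0,0.5]]' >/dev/null; python3 s.py; python3 tip.py
```

```text
8.4833 bed [-51.4  94.6] z 66.8 rot [ 3.141 -0.006 -3.002] F [-0.9 -0.4] -0.3 0.4996396746902758
8.9 bed [-46.6  92.9] z 16.4 rot [ 3.141e+00 -2.000e-03 -3.003e+00] F [-0.8 -0.7] 0.6 0.5050873652056782
lowest [[-73.0, 99.0, -733.0], [-50.0, 67.0, 28.0], [-50.0, 115.0, 29.0], [-47.0, 113.0, 30.0], [-55.0, 113.0, 31.0], [-41.0, 115.0, 31.0]]
ext [ -73.   99. -733.] [ -73.   99. -733.]
```

```bash
python3 -m inch '[[0,0,0,0,0,0.12,0.5],[0,0,0,-0.12,0,0,0.5],[0,0,0,-0.12,0,0,0.5],[0,0,0,-0.12,0,0,0.5],[0,0,0,-0.12,0,0,0.5],[0,0,0,-0.12,0,0,0.5],[0,0,0,-0.12,0,0,0.5],[0,0,0,0,0,0,0.5]]' >/dev/null; python3 s.py
python3 -m inch '[[0,0,0,-0.12,0,0,0.5],[0,0,0,-0.12,0,0,0.5],[0,0,0,-0.12,0,0,0.5],[0,0,0,-0.1,0,0,0.5],[0,0,0,0,0,0,0.5]]' >/dev/null; python3 s.py; python3 blk.py | sed -n '/now/,$p'
```

```text
9.6167 bed [-27.  93.] z 14.6 rot [-3.142e+00  1.000e-03 -3.003e+00] F [-1.1  0.3] 0.4 0.5016010717898455
10.0333 bed [-15.5  93. ] z 14.5 rot [ 3.142e+00  1.000e-03 -3.003e+00] F [-0.3 -0.3] 0.1 0.5008514939223464
now
x -25 y 58.4 126.0
x -10 y 59.2 120.0
x 5 y 60.5 131.1
x 20 y 58.7 102.8
x 35 y 58.0 77.9
x 50 y 58.6 83.9
x 65 y 58.2 132.9
x 80 y 58.8 132.5
x 95 y 65.0 115.1
x range by y: [(65, np.float64(-26.9), np.float64(96.1)), (80, np.float64(45.7), np.float64(96.5)), (95, np.float64(-5.1), np.float64(95.6)), (110, np.float64(-26.1), np.float64(95.9)), (125, np.float64(-25.2), np.float64(95.0))]
```

The block is moving and stays square, with its rear edge at x≈96. I'll push on to the stop.

```bash
python3 -m inch '[[0,0,0,-0.1,0,0,0.5],[0,0,0,-0.1,0,0,0.5],[0,0,0,-0.1,0,0,0.5],[0,0,0,0,0,0,0.5]]' >/dev/null; python3 s.py
python3 -m inch '[[0,0,0,-0.05,0,0,0.5],[0,0,0,0,0,0,0.5]]' >/dev/null; python3 s.py
python3 -m inch '[[0,0,0,-0.05,0,0,0.5],[0,0,0,0,0,0,0.5]]' >/dev/null; python3 s.py
```

```text
10.4167 bed [-8.1 93. ] z 14.6 rot [ 3.142e+00  1.000e-03 -3.003e+00] F [-0.3  1. ] -0.0 0.5010295375020047
10.5833 bed [-7.4 93. ] z 14.5 rot [-3.142  0.    -3.003] F [0.7 0.1] -0.2 0.5021087653662639
10.75 bed [-6.3 93. ] z 14.4 rot [-3.142 -0.    -3.003] F [0.4 0.1] -0.3 0.4990264855254968
```

```bash
python3 -m inch '[[0,0,0,-0.04,0,0,0.5],[0,0,0,0,0,0,0.5]]' >/dev/null; python3 s.py
python3 -m inch '[[0,0,0,-0.04,0,0,0.5],[0,0,0,0,0,0,0.5]]' >/dev/null; python3 s.py
python3 -m inch '[[0,0,0,-0.04,0,0,0.5],[0,0,0,0,0,0,0.5]]' >/dev/null; python3 s.py;python3 blk.py | sed -n '/now/,$p'
```

```text
10.9167 bed [-6.2 93. ] z 14.3 rot [-3.142e+00 -2.000e-03 -3.003e+00] F [-5.6  0.7] 1.5 0.49966062451208487
11.0833 bed [-6.1 93. ] z 14.2 rot [-3.142 -0.004 -3.003] F [-6.8 -1. ] 4.9 0.5015004017397398
11.25 bed [-6.2 93. ] z 14.0 rot [-3.141 -0.006 -3.003] F [-10.4   0.3] 7.1 0.4985063483028589
now
x -25 y 58.4 127.7
x -10 y 57.3 116.0
x 5 y 58.5 126.1
x 20 y 58.7 132.9
x 35 y 57.6 71.1
x 50 y 60.6 79.1
x 65 y 58.2 87.5
x 80 y 58.8 129.9
x 95 y 57.7 134.3
x range by y: [(65, np.float64(-17.4), np.float64(105.0)), (80, np.float64(54.1), np.float64(104.3)), (95, np.float64(5.8), np.float64(105.6)), (110, np.float64(-18.3), np.float64(104.9)), (125, np.float64(-14.5), np.float64(105.1))]
```

The block is fully home and square. Now I retract, close, and go over the wheel.

```bash
python3 -m inch '[[0,0,0,0.3,0,0,0.5],[0,0,0,0.3,0,0,0.5],[0,0,0,0,0,-0.8,0.5],[0,0,0,0,0,-0.9,0.5],[0,0,0,0,0,-0.9,0.7],[0,0,0,0,0,-0.6,1],[0,0,0,0,0,0,1]]' >/dev/null; python3 s.py
python3 -m inch '[[0,0,0,-0.08,-0.96,0,1],[0,0,0,-0.08,-0.96,0,1],[0,0,0,-0.08,-0.96,0,1],[0,0,0,-0.08,-0.96,0,1],[0,0,0,-0.08,-0.96,0,1],[0,0,0,-0.08,-0.96,0,1],[0,0,0,-0.08,-0.96,0,1],[0,0,0,0,0,0,1]]' >/dev/null; python3 s.py
python3 -m inch '[[0,0,0,0,0,0.5,1],[0,0,0,0,0,0.5,1],[0,0,0,0,0,0.4,1],[0,0,0,0,0,0,1]]' >/dev/null; python3 s.py;python3 tip.py
```

```text
11.8833 bed [-16.   93.1] z 97.6 rot [ 3.141  0.006 -3.003] F [0.5 0.1] 0.3 0.0776040784005462
12.55 bed [ -4.1 -78.4] z 93.8 rot [-3.140e+00  1.000e-03 -3.005e+00] F [-0.3  0.2] -0.3 -0.0022515392367301796
12.8833 bed [ -6.2 -74.2] z 57.0 rot [ 3.141e+00 -3.000e-03 -3.003e+00] F [-0.6 -0.3] -0.4 0.002341571508515983
lowest [[-9.0, -81.0, 71.0], [-15.0, -68.0, 71.0], [-14.0, -78.0, 71.0], [-13.0, -81.0, 71.0], [-17.0, -78.0, 74.0], [-16.0, -72.0, 74.0]]
ext [-18. -89.  71.] [  1. -60.  91.]
```

```bash
python3 -m inch '[[0,0,0,0.1,0,0.12,1],[0,0,0,0,0,0.12,1],[0,0,0,0,0,0,1]]' >/dev/null; python3 s.py
python3 -m inch '[[0,0,0,0,0,0.06,1],[0,0,0,0,0,0,1]]' >/dev/null; python3 s.py
python3 -m inch '[[0,0,0,0,0,0.06,1],[0,0,0,0,0,0,1]]' >/dev/null; python3 s.py
python3 tip.py
```

```text
13.1833 bed [ -7.1 -74.8] z 53.3 rot [ 3.142 -0.    -3.003] F [0.6 0.1] 0.1 0.003680830568257633
13.35 bed [ -6.7 -75. ] z 52.1 rot [-3.141  0.    -3.003] F [-0.  -0.4] -0.2 0.0023394220405379353
13.5167 bed [ -6.9 -75. ] z 50.5 rot [-3.142  0.    -3.003] F [-0.  -0.4] 0.1 0.0010425493007647627
lowest [[-15.0, -68.0, 64.0], [-17.0, -74.0, 65.0], [-17.0, -82.0, 66.0], [-18.0, -77.0, 67.0], [-16.0, -82.0, 67.0], [-17.0, -72.0, 68.0]]
ext [-18. -90.  64.] [  1. -61.  84.]
```

```bash
python3 -m inch '[[0,0,0,0.08,0,0.06,1],[0,0,0,0,0,0,1]]' >/dev/null; python3 s.py
python3 -m inch '[[0,0,0,0,0,0.04,1],[0,0,0,0,0,0,1]]' >/dev/null; python3 s.py
python3 -m inch '[[0,0,0,0,0,0.04,1],[0,0,0,0,0,0,1]]' >/dev/null; python3 s.py
```

```text
13.7333 bed [ -9.4 -74.9] z 48.8 rot [ 3.141e+00 -1.000e-03 -3.003e+00] F [ 0.5 -0.8] -0.2 -0.0025810644292677894
13.9 bed [ -9. -75.] z 48.0 rot [ 3.142 -0.    -3.003] F [-1.3  0.5] 2.3 0.0026589433236124086
14.0667 bed [ -9. -75.] z 47.6 rot [-3.142 -0.    -3.003] F [-3.8  0.2] 10.8 -0.00038656454881984785
```

Contact is at TCP z≈48, pressing with about 11 N. First stroke in +x.

```bash
python3 -m inch '[[0,0,0,-0.1,0,0,1],[0,0,0,-0.1,0,0,1],[0,0,0,-0.1,0,0,1],[0,0,0,-0.1,0,0,1],[0,0,0,0,0,0,1]]' >/dev/null; python3 s.py
python3 -m inch '[[0,0,0,-0.1,0,0,1],[0,0,0,-0.1,0,0,1],[0,0,0,-0.1,0,0,1],[0,0,0,0,0,0,1]]' >/dev/null; python3 s.py
cat > lay.py <<'E'
from h import *
# lay left face in top image: sub-pixel green->white transition on top edge (z=46); mark: white line column on red clip
def lay(f):
    g=f["pixels"].astype(np.float32); out=[]
    for x in np.arange(-70,80,4.):   # samples along bed y at z=46
        ys=np.arange(-25,45,.25); w=np.c_[world(np.c_[np.full_like(ys,x),ys]),np.full_like(ys,46)]
        uv=proj(f,w).astype(np.float32); v=cv2.remap(g[:,:,0],uv[:,:1],uv[:,1:],cv2.INTER_LINEAR).ravel()
        m=v>140
        if m.any():
            i=np.flatnonzero(m)[-1]; out.append(ys[i])
    return np.median(out),len(out)
def pointer(f):
    g=f["pixels"].astype(np.float32); res=[]
    for x in (-90.,-92.,-94.,-96.):
        ys=np.arange(-25,45,.25); w=np.c_[world(np.c_[np.full_like(ys,x),ys]),np.full_like(ys,20)]
        uv=proj(f,w).astype(np.float32); v=cv2.remap(g.mean(2),uv[:,:1],uv[:,1:],cv2.INTER_LINEAR).ravel()
        i=v.argmin(); dk=v<(v.min()+np.median(v))/2; lo=hi=i
        while lo>0 and dk[lo-1]: lo-=1
        while hi<len(ys)-1 and dk[hi+1]: hi+=1
        res.append((ys[lo],ys[hi]))
    return res
def mark(f):
    g=f["pixels"].astype(np.float32); res=[]
    for x in (-104.,-107.,-109.,-111.,-113.,-115.):
        ys=np.arange(12,38,.25); w=np.c_[world(np.c_[np.full_like(ys,x),ys]),np.full_like(ys,17)]
        uv=proj(f,w).astype(np.float32); v=cv2.remap(g,uv[:,:1],uv[:,1:],cv2.INTER_LINEAR).reshape(len(ys),3)
        red=np.clip(v[:,0]-v[:,1]-20,0,None); k=red>0.35*red.max()
        res.append((x,ys[k].min(),ys[k].max(),red.max().round()))
    return res
if __name__=="__main__":
    f=grab_frame("top"); pickle.dump(f,open("cur.pkl","wb")); f0=pickle.load(open("top0.pkl","rb"))
    for q in(f0,f): print("lay",lay(q),"ptr",pointer(q))
    print("mark",[tuple(map(float,m)) for m in mark(f0)])
E
python3 lay.py
```

```text
14.4833 bed [  2.2 -75.1] z 48.0 rot [-3.141e+00  2.000e-03 -3.003e+00] F [-1.2  2.7] 10.4 0.0003902414298430454
14.8167 bed [  9.7 -75.1] z 48.0 rot [-3.141e+00  2.000e-03 -3.003e+00] F [-1.3  0.5] 9.6 -0.0008454415801572672
lay (np.float64(10.875), 38) ptr [(np.float64(0.0), np.float64(9.25)), (np.float64(0.0), np.float64(9.25)), (np.float64(0.0), np.float64(9.25)), (np.float64(-0.5), np.float64(9.25))]
lay (np.float64(15.375), 38) ptr [(np.float64(-25.0), np.float64(-23.75)), (np.float64(32.5), np.float64(44.75)), (np.float64(37.0), np.float64(44.75)), (np.float64(16.75), np.float64(44.75))]
mark [(-104.0, 23.0, 24.25, 16.0), (-107.0, 20.25, 26.0, 49.0), (-109.0, 19.25, 29.0, 99.0), (-111.0, 19.0, 28.75, 116.0), (-113.0, 19.25, 27.5, 108.0), (-115.0, 19.25, 24.75, 99.0)]
```

```bash
S='x'
python3 -m inch '[[0,0,0,0,0,-0.3,1],[0,0,0,0.7,0,0,1],[0,0,0,0,0,0,1],[0,0,0,0,0,0.2,1],[0,0,0,0,0,0.1,1],[0,0,0,0,0,0,1]]' >/dev/null; python3 s.py
python3 -m inch '[[0,0,0,-0.1,0,0,1],[0,0,0,-0.1,0,0,1],[0,0,0,-0.1,0,0,1],[0,0,0,-0.1,0,0,1],[0,0,0,-0.1,0,0,1],[0,0,0,-0.1,0,0,1],[0,0,0,-0.1,0,0,1],[0,0,0,0,0,0,1]]' >/dev/null; python3 s.py
python3 -m inch '[[0,0,0,0,0,-0.6,1],[0,0,0,0,0,-0.9,1],[0,0,0,0.4,-0.9,-0.9,1],[0,0,0,0,-0.9,-0.9,1],[0,0,0,0,-0.9,0,1],[0,0,0,0,-0.9,0,1],[0,0,0,0,0,0,1]]' >/dev/null; python3 s.py
python3 lay.py
```

```text
15.3667 bed [ -8.3 -75.2] z 47.6 rot [-3.141  0.    -3.003] F [-4.2  0.5] 13.4 0.00029391576187182274
16.0333 bed [ 10.6 -75.2] z 47.9 rot [-3.141e+00  2.000e-03 -3.003e+00] F [-0.8  1.1] 12.6 0.0027925710554142307
16.6167 bed [  -0.4 -168.6] z 129.9 rot [-3.140e+00  2.000e-03 -3.005e+00] F [-0.2  0.4] 0.4 -0.0004556216304595214
lay (np.float64(10.875), 38) ptr [(np.float64(0.0), np.float64(9.25)), (np.float64(0.0), np.float64(9.25)), (np.float64(0.0), np.float64(9.25)), (np.float64(-0.5), np.float64(9.25))]
lay (np.float64(17.5), 38) ptr [(np.float64(-25.0), np.float64(-14.5)), (np.float64(-25.0), np.float64(-13.5)), (np.float64(-25.0), np.float64(-12.25)), (np.float64(-25.0), np.float64(-11.25))]
mark [(-104.0, 23.0, 24.25, 16.0), (-107.0, 20.25, 26.0, 49.0), (-109.0, 19.25, 29.0, 99.0), (-111.0, 19.0, 28.75, 116.0), (-113.0, 19.25, 27.5, 108.0), (-115.0, 19.25, 24.75, 99.0)]
```

Two strokes moved the lay 6.6 mm, as expected. Two more full strokes.

```bash
python3 -m inch '[[0,0,0,0.3,0.9,0,1],[0,0,0,0,0.9,0,1],[0,0,0,0,0.9,0.9,1],[0,0,0,0,0.9,0.9,1],[0,0,0,0,0,0.6,1],[0,0,0,0,0,0.4,1],[0,0,0,0,0,0.2,1],[0,0,0,0,0,0,1]]' >/dev/null; python3 s.py
python3 -m inch '[[0,0,0,0,0,0.1,1],[0,0,0,0,0,0.1,1],[0,0,0,0,0,0,1]]' >/dev/null; python3 s.py
python3 -m inch '[[0,0,0,-0.1,0,0,1],[0,0,0,-0.1,0,0,1],[0,0,0,-0.1,0,0,1],[0,0,0,-0.1,0,0,1],[0,0,0,-0.1,0,0,1],[0,0,0,-0.1,0,0,1],[0,0,0,-0.1,0,0,1],[0,0,0,0,0,0,1]]' >/dev/null; python3 s.py
python3 -m inch '[[0,0,0,0,0,-0.3,1],[0,0,0,0.7,0,0,1],[0,0,0,0,0,0,1],[0,0,0,0,0,0.2,1],[0,0,0,0,0,0.1,1],[0,0,0,0,0,0,1]]' >/dev/null; python3 s.py
python3 -m inch '[[0,0,0,-0.1,0,0,1],[0,0,0,-0.1,0,0,1],[0,0,0,-0.1,0,0,1],[0,0,0,-0.1,0,0,1],[0,0,0,-0.1,0,0,1],[0,0,0,-0.1,0,0,1],[0,0,0,-0.1,0,0,1],[0,0,0,0,0,0,1]]' >/dev/null; python3 s.py
python3 -m inch '[[0,0,0,0,0,-0.6,1],[0,0,0,0,0,-0.9,1],[0,0,0,0.4,-0.9,-0.9,1],[0,0,0,0,-0.9,-0.9,1],[0,0,0,0,-0.9,0,1],[0,0,0,0,-0.9,0,1],[0,0,0,0,-0.9,0,1],[0,0,0,0,-0.9,0,1]]' >/dev/null; 
python3 -m inch '[[0,0,0,0,-0.9,0,1],[0,0,0,0,-0.9,0,1],[0,0,0,0,0,0,1]]' >/dev/null
python3 s.py
python3 lay.py; python3 blk.py| sed -n '/now/,$p'
python3 - <<'E'
from h import *
f=pickle.load(open("cur.pkl","rb"))
cv2.imwrite("pics/cc.png",cv2.resize(f["pixels"][165:295,190:345,::-1],None,fx=4.6,fy=4.6,interpolation=cv2.INTER_CUBIC))
E
```

```text
17.3333 bed [ -9.3 -74.8] z 53.4 rot [ 3.141e+00 -2.000e-03 -3.003e+00] F [-0.5 -0.3] 1.0 -0.00032719303170524876
17.5833 bed [ -8.6 -75.5] z 49.8 rot [-3.141e+00  1.000e-03 -3.004e+00] F [-0.3  0.1] 0.9 -0.00261492261028916
18.25 bed [  9.2 -75. ] z 49.5 rot [-3.141  0.    -3.003] F [0.2 0.2] -0.5 -8.470085059073145e-05
18.75 bed [ -8.7 -75. ] z 48.9 rot [ 3.141 -0.    -3.003] F [ 0.7 -0.3] 0.7 -1.7226703211517768e-05
19.4167 bed [  9.2 -75.1] z 49.6 rot [-3.141e+00  1.000e-03 -3.003e+00] F [0.1 0.3] -0.8 0.00112950373903809
20.3333 bed [  -1.6 -258.7] z 132.1 rot [-3.140e+00  1.000e-03 -3.005e+00] F [-0.7 -0.8] 0.2 0.004386353991759279
lay (np.float64(10.875), 38) ptr [(np.float64(0.0), np.float64(9.25)), (np.float64(0.0), np.float64(9.25)), (np.float64(0.0), np.float64(9.25)), (np.float64(-0.5), np.float64(9.25))]
lay (np.float64(17.5), 38) ptr [(np.float64(5.25), np.float64(15.5)), (np.float64(5.5), np.float64(16.0)), (np.float64(5.75), np.float64(16.75)), (np.float64(5.25), np.float64(16.75))]
mark [(-104.0, 23.0, 24.25, 16.0), (-107.0, 20.25, 26.0, 49.0), (-109.0, 19.25, 29.0, 99.0), (-111.0, 19.0, 28.75, 116.0), (-113.0, 19.25, 27.5, 108.0), (-115.0, 19.25, 24.75, 99.0)]
now
x -10 y 63.5 133.8
x 5 y 60.1 133.5
x 20 y 58.7 132.9
x 35 y 62.4 134.6
x 50 y 59.3 134.0
x 65 y 58.2 133.5
x 80 y 58.4 132.7
x 95 y 57.7 134.3
x range by y: [(65, np.float64(4.1), np.float64(105.0)), (80, np.float64(5.0), np.float64(105.4)), (95, np.float64(3.7), np.float64(105.6)), (110, np.float64(5.6), np.float64(103.6)), (125, np.float64(6.4), np.float64(104.0))]
```

View pics/cc.png

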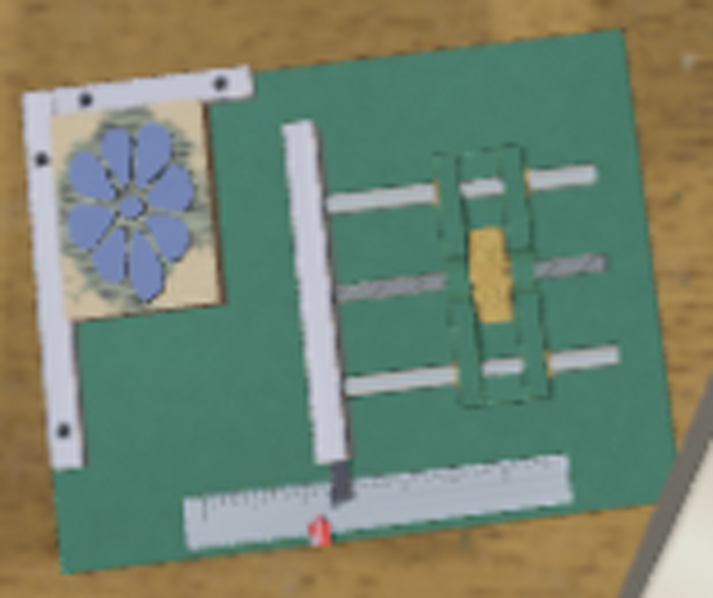

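The block sits flush against the stop and guide. The last two strokes ran 2 mm too high, so the lay didn't move: the pointer's left edge is at crop (332,500) and the mark at about (317,525). I'll locate the white line at the clip's rear tip more exactly.

Run:
```python
from h import *
f=pickle.load(open("cur.pkl","rb")); s=grab_frame("scene")
print(bed(ray(f,[[258.5,279],[259,279],[258.8,278],[259,277],[258.9,280]],17)).round(1).tolist())
a=cv2.resize(f["pixels"][262:292,240:280,::-1],None,fx=10,fy=10,interpolation=cv2.INTER_NEAREST)
b=cv2.resize(s["pixels"][235:265,195:235,::-1],None,fx=10,fy=10,interpolation=cv2.INTER_NEAREST)
cv2.imwrite("pics/z.png",np.hstack([a,b]))
print([proj(s,np.r_[world([x,23.9]),18][None]).round(1).tolist() for x in(-105,-115)])
```

```text
[[-109.5, 25.2], [-109.6, 24.1], [-107.3, 24.3], [-105.2, 23.7], [-111.8, 24.6]]
[[[212.7, 249.7]], [[210.2, 252.8]]]
```

View pics/z.png

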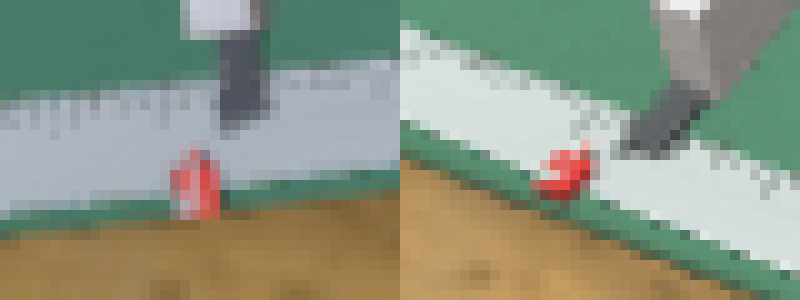

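The left panel shows the clip tapering to its apex at pixel (259,277), so the mark is at y≈23.9. The pointer's left edge is at column ~261.7, y≈16.7, so about 7.2 mm remains. Going back to the wheel for two strokes.

```bash
python3 -m inch '[[0,0,0,0.3,0.9,0,1],[0,0,0,0,0.9,0,1],[0,0,0,0,0.9,0,1],[0,0,0,0,0.9,0,1],[0,0,0,0,0.9,0.8,1],[0,0,0,0,0.9,0.8,1],[0,0,0,0,0,0.8,1],[0,0,0,0,0,0.4,1]]' >/dev/null
python3 -m inch '[[0,0,0,0,0,0.3,1],[0,0,0,0,0,0.1,1],[0,0,0,0,0,0,1],[0,0,0,0,0,0,1]]' >/dev/null; python3 s.py
```

```text
21.4833 bed [  -8.5 -120.6] z 52.6 rot [-3.141e+00  1.000e-03 -3.004e+00] F [-0.4  0.3] 0.3 0.0013500565819773663
```

```bash
python3 -m inch '[[0,0,0,0,0,-0.3,1],[0,0,0,0,0.9,0,1],[0,0,0,0,0.92,0,1],[0,0,0,0,0,0,1],[0,0,0,0,0,0.3,1],[0,0,0,0,0,0.1,1],[0,0,0,0,0,0,1]]' >/dev/null; python3 s.py
python3 -m inch '[[0,0,0,0,0,0.06,1],[0,0,0,0,0,0,1],[0,0,0,0,0,0,1]]' >/dev/null; python3 s.py
```

```text
22.0667 bed [ -9.2 -75.1] z 49.1 rot [-3.142e+00 -1.000e-03 -3.003e+00] F [-0.5 -0.5] 0.8 0.003170026482146994
22.3167 bed [ -8.9 -75.1] z 48.0 rot [-3.141  0.    -3.004] F [0.1 0.5] 0.8 0.0010066050889847864
```

Just at contact. Press 1.2 mm and stroke twice, keeping the height.

```bash
python3 -m inch '[[0,0,0,0,0,0.05,1],[0,0,0,0,0,0,1]]' >/dev/null; python3 s.py
python3 -m inch '[[0,0,0,-0.1,0,0,1],[0,0,0,-0.1,0,0,1],[0,0,0,-0.1,0,0,1],[0,0,0,-0.1,0,0,1],[0,0,0,-0.1,0,0,1],[0,0,0,-0.1,0,0,1],[0,0,0,-0.1,0,0,1],[0,0,0,0,0,0,1]]' >/dev/null; python3 s.py
python3 -m inch '[[0,0,0,0,0,-0.3,1],[0,0,0,0.7,0,0,1],[0,0,0,0,0,0,1],[0,0,0,0,0,0.2,1],[0,0,0,0,0,0.1,1],[0,0,0,0,0,0,1]]' >/dev/null; python3 s.py
python3 -m inch '[[0,0,0,-0.1,0,0,1],[0,0,0,-0.1,0,0,1],[0,0,0,-0.1,0,0,1],[0,0,0,-0.1,0,0,1],[0,0,0,-0.1,0,0,1],[0,0,0,-0.1,0,0,1],[0,0,0,-0.1,0,0,1],[0,0,0,0,0,0,1]]' >/dev/null; python3 s.py
python3 lay.py
```

```text
22.4833 bed [ -8.7 -75.1] z 47.6 rot [-3.141  0.    -3.003] F [-4.3 -1.7] 12.2 0.0024614413412533303
23.15 bed [ 10.  -75.1] z 48.0 rot [-3.141e+00  2.000e-03 -3.003e+00] F [ 0.4 -1.3] 11.8 0.005772783964801995
23.65 bed [ -8.2 -74.7] z 47.5 rot [-3.141  0.    -3.003] F [-4.5  1.4] 17.1 -0.0026083829214312345
24.3167 bed [ 10.9 -74.7] z 47.8 rot [-3.141e+00  3.000e-03 -3.003e+00] F [-0.3  1.2] 14.1 0.0012548225259542904
lay (np.float64(10.875), 38) ptr [(np.float64(0.0), np.float64(9.25)), (np.float64(0.0), np.float64(9.25)), (np.float64(0.0), np.float64(9.25)), (np.float64(-0.5), np.float64(9.25))]
lay (np.float64(25.0), 38) ptr [(np.float64(-25.0), np.float64(-23.75)), (np.float64(36.75), np.float64(44.75)), (np.float64(24.5), np.float64(44.75)), (np.float64(17.5), np.float64(44.75))]
mark [(-104.0, 23.0, 24.25, 16.0), (-107.0, 20.25, 26.0, 49.0), (-109.0, 19.25, 29.0, 99.0), (-111.0, 19.0, 28.75, 116.0), (-113.0, 19.25, 27.5, 108.0), (-115.0, 19.25, 24.75, 99.0)]
```

Lay at about 24.5 (may be partly hidden). I'll withdraw right and up and measure in the clear.

```bash
python3 -m inch '[[0,0,0,0,0,-0.6,1],[0,0,0,0,0,-0.9,1],[0,0,0,0.4,-0.9,-0.9,1],[0,0,0,0,-0.9,-0.9,1],[0,0,0,0,-0.9,0,1],[0,0,0,0,-0.9,0,1],[0,0,0,0,-0.9,0,1],[0,0,0,0,-0.9,0,1]]' >/dev/null; 
python3 -m inch '[[0,0,0,0,-0.9,0,1],[0,0,0,0,-0.9,0,1],[0,0,0,0,0,0,1],[0,0,0,0,0,0,1]]' >/dev/null
python3 s.py; python3 lay.py | sed -n 2p; python3 blk.py| sed -n '/now/,$p'
python3 - <<'E'
from h import *
f=pickle.load(open("cur.pkl","rb")); s=grab_frame("scene")
a=cv2.resize(f["pixels"][262:292,240:280,::-1],None,fx=10,fy=10,interpolation=cv2.INTER_NEAREST)
b=cv2.resize(s["pixels"][235:265,195:235,::-1],None,fx=10,fy=10,interpolation=cv2.INTER_NEAREST)
cv2.imwrite("pics/z2.png",np.hstack([a,b]))
E
```

```text
25.3667 bed [  -1.5 -255.4] z 128.5 rot [ 3.141 -0.    -3.005] F [-0.3  0.4] 1.0 0.0014870433380733794
lay (np.float64(24.5), 38) ptr [(np.float64(13.25), np.float64(23.0)), (np.float64(13.25), np.float64(23.25)), (np.float64(13.5), np.float64(23.75)), (np.float64(13.75), np.float64(23.5))]
now
x -10 y 79.0 124.6
x 5 y 58.5 131.3
x 20 y 59.4 132.7
x 35 y 57.6 134.8
x 50 y 58.9 131.6
x 65 y 57.1 133.5
x 80 y 58.0 132.5
x 95 y 57.3 134.3
x range by y: [(65, np.float64(5.2), np.float64(105.0)), (80, np.float64(5.0), np.float64(105.4)), (95, np.float64(3.7), np.float64(103.4)), (110, np.float64(4.5), np.float64(104.9)), (125, np.float64(4.4), np.float64(105.1))]
```

View pics/z2.png

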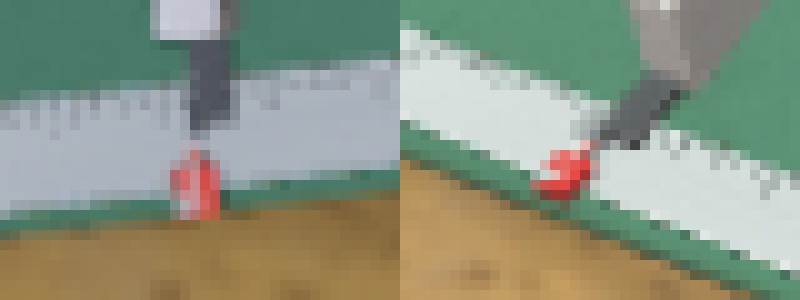

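The pointer's tip (column ~259, row 274) faces the clip's apex (column ~259, row 277) in the top view, and the two tips meet in the scene view too. Lay at about 23.8, mark at about 23.9. The block is home and the robot is clear, so I'm handing in.

```bash
python3 -c "
from rig import r
print(r.sign_off())"
```

```text
the job is handed in; nothing more can be done
None
```

I handed the job in at about 25 s. By camera, the star block sits home and square against the rear stop and left guide, and the lay pointer lines up with the gauge mark to within about 0.5 mm; the hand-in gave no verdict.

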